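# Shim a rocking plate shaker

## Robot

A 6-joint arm with a two-finger parallel gripper is mounted at the origin on the work surface. World frame = base frame: x ahead of the robot, y to its left, z up, the work surface at z = 0. Lengths are in m, angles in degrees, forces in N, time in s.
With the tool pointing down it reaches from about 0.3 to 0.75 m from the base axis. Payload 8.5 kg.
Tool frame: the origin (TCP) lies on the centre line of the jaws, within the pads' length; the fingertips stand 14 mm ahead of it and the grasp point (between the pads) lies 5 mm behind it; z points along the fingers, y is the direction in which the jaws open and shut (so a half turn about z gives the same grasp; the last joint's range is limited). The gripper opens to 85 mm and grips with 20 to 120 N. Pads are 22 mm wide; open, the fingers measure 114 mm over their backs; the gripper's body (76 mm by 85 mm) begins 54 mm behind the grasp point. The pads swing forward as they close: fully open they stand 13 mm farther back than shut.
Start: joints at [-85.445, 21.807, 74.336, -0, 83.858, -12.336], TCP at [0.16, -0.526, 0.245] pointing down, gripper open.
Joint ranges: [-178.18, 178.18], [-50.72, 133.34], [12.68, 142.11], [-81.47, 261.47], [9.98, 163.14], [-165.26, 165.26]. Speed limits (degrees/s): [136.94, 136.94, 180, 180, 180, 180].

## Interface

Orientations are given as a 3x3 rotation matrix whose columns are the frame's x, y, z axes.
In Python, from rig import env, optics, order, finder gives the robot as it stands.
- The arm moves only by the tool play_rows, never from a script. Its argument "commands" is a list of rows, each an object of numbers: "grip": the closure, from -1 (fully open) to 1 (shut); "x", "y", "z": the shift along the tool's x, y, z in m; "rx", "ry", "rz": the turn, a rotation vector about the tool's x, y, z in rad. A call has 1 to 12 rows; each row shifts and turns the commanded pose from where the row before left it, along the tool's axes as they then stand; what a row does not reach is not made up. A row lasts 1/8 s, in which the tool goes at most 62.5 mm and 10.7 degrees, less where a joint would pass 70% of its speed; a pose out of reach is approached as far as the arm can. A call is refused whole if a number of a shift passes 0.0625 or a number of a turn 0.188, either way. A call with a gripper value outside its range is refused whole. The fingers move at their own pace and stop on an object; "squeeze" is the grip in N (left out, the last holds). Time passes only in rows, so rows that do not move let the fingers close. It gives the time, the measured TCP pose, the force and the opening at its end, in the units of the state.
- env.observe(): the state, without advancing time (a new reading comes with each control period).
- optics.get_image(name): name is "scene" or "top" or "wrist"; returns a dict with "color" (400x640x3 uint8, blue, green, red), "range_z" (400x640 float32, m along the optical axis (not along the pixel's ray), 0 where there is no reading), "fov_y" (degrees; the focal length in pixels is half the picture's height over the tangent of half this angle, whatever the lens; pixels are square), "cx", "cy" (the principal point, pixels), "cam_to_world" (4x4, takes a point from camera to world coordinates). Camera axes: x right, y down, z forward; pixel columns grow to the right and rows downward; lengths in m; the calibration is good to about 2 mm. The wrist camera is an equidistant fisheye: a pixel r from the principal point sees the ray r / f radians off the axis. A picture is of the moment at which its call begins.
- order.close_job(): hands the job in, once; it reports no verdict.
Trained networks look in the newest picture that a camera, given by its name, has taken for a name from the list of things; names that differ only in an ending like _2 or _b are one class to them, and where a whole thing is asked for, a point or a joint stands for the part that bears it (a point fixed in the world has none). Each returns a list of dicts, best first, with "conf" (0 to 1); they miss things now and then, are a little off and sometimes report something else, mostly with a low value. They report only what shows in the picture. A call takes as long as a camera call. They do not tell look-alikes from the thing itself.
- finder.boxes_of(camera, thing): "point" ([x, y, z] in m, in world coordinates, good to about 4 mm: the middle of the surface that is visible of it).
The state is a dict: "time_s": time; "q": joint angles; "qvel": joint speeds; "joint_efforts": joint torques, N m; "position": TCP position; "tool_rot": TCP orientation; "ft_force": force on the tool from outside, world axes, zero at the start; "wrist_torque": the same for the moment, N m; "grip_width": finger opening in m.
Only numpy, scipy, OpenCV 4.12 (cv2) and the standard library are available. Lean on these libraries where they do the work, as an engineer would, in place of code of your own. Each camera call takes 0.05 s, during which the arm holds its last target.

## Task

The plate shaker rocks because its front left foot, as seen from the robot, is too short. Push the orange wedge along the bench, thin edge first, under that foot until it is just snug, so that the shaker stands level and no longer rocks, without lifting the wedge or shoving the shaker or the other things about. Test it by pressing down with the fingertips on the shaker's top over that foot; if it gives, push the wedge further, and finish (end the program) while still pressing there firmly, about 10 N, with the shaker standing level and firm on the wedge.

Things in the scene. Friction and masses are not known exactly. Their poses are not given: they have to be found in the camera images.
- shaker: White microplate shaker, blue skirt, about 4 kg, loose, 220 mm deep (x) by 240 wide (y). Housing underside 20 mm, flat top 72 mm above the bench; platform with a clamped white plate up to 96 mm high within 53 mm in x and 74 in y of the middle. Origin: under its middle, at bench level. x to its back, y to its left, z up. Rubber feet at (85,95), (85,-95), (-85,-95) mm; the one at (-85,95) is short.
- short_foot (a point): On the axis of the short foot (steel stud 16 mm across, round end), at the housing's underside, 20 mm above the bench, 25 mm in from the housing's left and front sides. The stud's end hangs 3.5 to 9.5 mm above the bench (how much is not given) while the shaker stands level on its other three feet, as it does when left alone. Axes as the shaker's.
- press_spot (a point): Point on the bare flat top of the housing, 72 mm above the bench, right above the short foot: where to press. A downward push of more than about 2 to 4 N here rocks the corner down until the short foot meets something solid. Axes as the shaker's.
- wedge: Orange wedge lying flat, 130 mm long, 44 wide, 1.5 mm high at its thin edge rising evenly to 22 mm at its upright back. Origin: middle of its underside; x to the thin edge. It starts at the shaker's left, pointing roughly at the short foot, 20 to 60 mm off the housing. About 1 N slides it; once it bears on the foot it stops hard; much over 10 N shoves or jacks up the shaker. It does not slip back.
- wedge_tip (a point): Middle of the wedge's thin edge, at bench level. Axes as the wedge's.
- wedge_back (a point): Middle of the wedge's upright back face (44 mm wide, 22 mm high), 11 mm above the bench: where to push. Axes as the wedge's.
- tip_box: Bystander: closed pipette tip box, blue with pale lid, 85 x 122 x 62 mm, beside the wedge's way on its far side. Origin under its middle.
- tape_roll: Bystander: yellow tape roll lying flat, 52 mm across, 19 mm high. Origin under its middle.
- reagent_bottle: Bystander: amber bottle with blue cap, 62 mm across, 125 mm high. Origin under its middle.
- tube_rack: Bystander: green rack of orange-capped tubes, 75 x 150 mm, 56 mm high. Origin under its middle.
- plate_stack: Bystander: two stacked white microplates, 86 x 128 x 29 mm. Origin under its middle.
- marker: Bystander: white and blue marker pen lying in front of the shaker, 125 mm long, 16 mm thick. Origin under its middle.
Not all that is in view belongs to the job. Several things look just like the wedge: the one meant starts nearest to the robot's base.

How it is judged (in metres and radians):
At the end, for the whole second after the job is handed in: The fingertips press on the shaker with over 5 N, within 60 mm (level) of the spot over the short foot; the wedge lies flat and carries that foot with over 3 N; under that press the shaker is level within 0.5 degrees (the corner at most about 1.1 mm low or high); both are at rest (contact force between the fingers and shaker above 5 N and horizontal distance between the grasp point and press_spot below 0.06 m and contact force between wedge and shaker above 3 N and angle between shaker's own z axis and vertical below 0.009 rad and angle between wedge's own z axis and vertical below 0.05 rad and linear speed of each of shaker, wedge below 0.01 m/s); the arm keeps its last pose, push and grip.
It fails at once if the wedge is lifted off the bench or tipped up (height (world z) of wedge above 0.012 m or angle between wedge's own z axis and vertical above 0.25 rad).
It fails at once if the shaker is lifted or tipped up (height (world z) of shaker above 0.015 m or angle between shaker's own z axis and vertical above 0.13 rad).
It fails at once if the shaker is shoved more than 25 mm out of its place (distance of shaker from where it was at the start of the episode above 0.025 m or distance of press_spot from where it was at the start of the episode above 0.03 m).
It fails at once if a bystander is moved more than 25 mm or knocked over (distance of any of tip_box, tape_roll, reagent_bottle, tube_rack, plate_stack, marker from where it was at the start of the episode above 0.025 m or angle between reagent_bottle's own z axis and vertical above 0.4 rad).
It also fails if it takes over 51 s, if anything falls off the work surface, if the arm or the gripper's body presses on something with over 40 N, if the wrist force passes 120 N, or if a joint passes its speed limit or range.

## Working session

There is one attempt and no reset: what is moved stays moved. The work goes in short steps, Python scripts to look and compute and a tool call to move; the robot and the scene stay as the last step left them, time stands still between calls to the robot, and variables do not carry over. Pictures are saved under pics/ and viewed, and the job is handed in when it is done.

Besides the shell and the picture viewer there is one more tool, called after ">>>" as name(argument=value, ...), one argument or row to a line, values as JSON. play_rows: Moves the arm, as the interface text tells. Its arguments: {"type":"object","properties":{"commands":{"type":"array"},"squeeze":{"type":"number"}},"required":["commands"]}

```bash
ls; mkdir -p pics; python3 - <<'E'
from rig import env, optics, order, finder
import cv2,numpy as np
for n in ["scene","top"]:
    d=optics.get_image(n); cv2.imwrite(f"pics/{n}0.png",d["color"]); print(n,d["fov_y"],d["cx"],d["cy"],np.round(d["cam_to_world"],3).tolist())
for t in ["wedge","wedge_tip","wedge_back","shaker","short_foot","press_spot","tip_box","marker"]:
    for c in ["scene","top"]:
        print(t,c,[(np.round(r["point"],3).tolist(),round(r["conf"],2)) for r in finder.boxes_of(c,t)][:6])
s=env.observe(); print(s)
E
```

```text
pics
scene 47.55888349514959 318.286157901539 197.41233926873213 [[0.202, 0.616, -0.761, 1.593], [0.979, -0.11, 0.17, -0.1], [0.021, -0.78, -0.626, 0.895], [0.0, 0.0, 0.0, 1.0]]
top 44.141114795984194 327.39580753861713 195.602085866362 [[0.0, -0.997, 0.083, 0.5], [-1.0, -0.0, 0.004, 0.131], [-0.004, -0.083, -0.997, 1.392], [0.0, 0.0, 0.0, 1.0]]
wedge scene [([0.552, 0.585, 0.007], 0.8), ([0.579, 0.188, 0.009], 0.79), ([0.709, 0.088, 0.014], 0.72), ([0.57, 0.398, 0.011], 0.69)]
wedge top [([0.574, 0.187, 0.014], 0.83), ([0.55, 0.586, 0.014], 0.81), ([0.548, 0.39, 0.014], 0.7)]
wedge_tip scene [([0.582, 0.187, 0.012], 0.76), ([0.568, 0.393, 0.006], 0.68), ([0.548, 0.584, 0.011], 0.66)]
wedge_tip top [([0.55, 0.394, 0.012], 0.87), ([0.547, 0.588, 0.011], 0.78), ([0.571, 0.186, 0.012], 0.62)]
wedge_back scene [([0.577, 0.191, 0.012], 0.71), ([0.567, 0.39, 0.014], 0.68)]
wedge_back top [([0.553, 0.392, 0.016], 0.82), ([0.573, 0.178, 0.017], 0.7), ([0.55, 0.59, 0.013], 0.59), ([0.701, 0.087, 0.018], 0.37)]
shaker scene [([0.652, -0.059, 0.074], 0.83)]
shaker top [([0.605, -0.055, 0.072], 
[... 530 characters left out ...]
918e-03,
        8.38589085e+01, -1.23352093e+01]), 'qvel': array([ 0.02098555, -0.14150765,  0.03831907, -0.0467324 , -0.08406347,
       -0.06022883]), 'joint_efforts': array([ 7.29023450e-04, -4.48324656e+01, -2.31462657e+01, -1.98057714e-04,
        6.26456349e-04,  1.97261778e-05]), 'position': array([ 0.1597939 , -0.5262622 ,  0.24531884]), 'tool_rot': array([[ 9.56862732e-01,  2.90540380e-01, -1.95374013e-05],
       [ 2.90540381e-01, -9.56862731e-01,  1.94203350e-05],
       [-1.30522197e-05, -2.42589988e-05, -1.00000000e+00]]), 'ft_force': array([ 0.0404757 ,  0.11161192, -0.09046305]), 'wrist_torque': array([-0.00991237, -0.00742984,  0.03358741]), 'grip_width': 0.0853119574654575}
```

View pics/scene0.png

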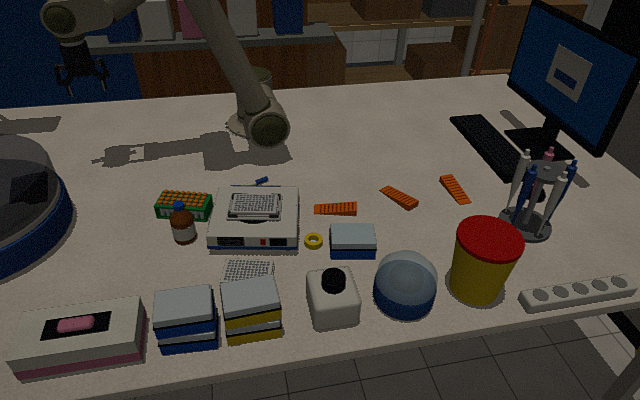

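View pics/top0.png

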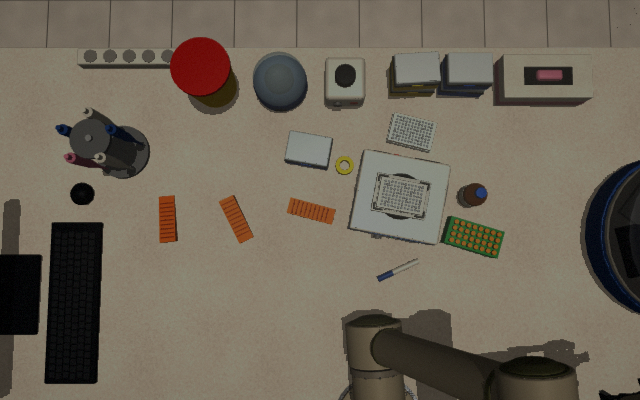

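Three orange wedges show up in the top view, at (311,210), (236,218) and (167,219). The one at (311,210) is nearest the base, about 0.60 m away against 0.68 and 0.80 m. It also sits just left of the shaker, so it fits the description. Next I'll confirm it in a crop and measure it along with the shaker.

```bash
cat > h.py <<'E'
from rig import env, optics, order, finder
import cv2,numpy as np
def cloud(d):
    f=200/np.tan(np.radians(d["fov_y"]/2)); v,u=np.mgrid[0:400,0:640]; z=d["range_z"]
    P=np.stack([(u-d["cx"])/f*z,(v-d["cy"])/f*z,z,np.ones_like(z)],-1)@d["cam_to_world"].T
    return P[...,:3]
def onz(d,uv,h):
    f=200/np.tan(np.radians(d["fov_y"]/2)); uv=np.atleast_2d(uv)
    r=np.c_[(uv[:,0]-d["cx"])/f,(uv[:,1]-d["cy"])/f,np.ones(len(uv))]@d["cam_to_world"][:3,:3].T
    o=d["cam_to_world"][:3,3]; return o+r*((h-o[2])/r[:,2])[:,None]
E
python3 - <<'E'
from h import *
for n in ["top","scene"]:
    d=optics.get_image(n); P=cloud(d); hsv=cv2.cvtColor(d["color"],cv2.COLOR_BGR2HSV)
    m=(hsv[...,0]<16)&(hsv[...,1]>150)&(P[...,0]>.5)&(P[...,0]<.65)&(P[...,1]>.08)&(P[...,1]<.3)&(P[...,2]<.05)
    q=P[m]; rc=cv2.minAreaRect((q[:,:2]*1000).astype(np.float32)); print(n,m.sum(),rc,np.round(cv2.boxPoints(rc)).tolist(), q[:,2].min(),q[:,2].max())
    c,(w,h),a=rc
    C=np.array(c)/1000; t=np.linalg.svd(q[:,:2]-q[:,:2].mean(0))[2][0]; s=(q[:,:2]-C)@t; print(t,s.min(),s.max(),"z slope",np.polyfit(s,q[:,2],1))
    m2=(abs(P[...,2]-.072)<.006)&(P[...,0]>.4)&(P[...,0]<.8)&(P[...,1]>-.25)&(P[...,1]<.1)
    m2=cv2.morphologyEx(m2.astype(np.uint8),cv2.MORPH_OPEN,np.ones((3,3)))>0
    q=P[m2]; rc=cv2.minAreaRect((q[:,:2]*1000).astype(np.float32)); print("shaker",rc,np.round(cv2.boxPoints(rc)).tolist(),np.median(q[:,2]))
    if n=="top":
        cv2.imwrite("pics/crop0.png",cv2.resize(d["color"][120:300,270:470],None,fx=4,fy=3.3*1.0,interpolation=cv2.INTER_CUBIC)[:600])
        for nm,lo in [("tip",(.68,.82,.1,.3,.03,.08)),("tape",(.62,.75,.06,.13,.008,.03))]:
            k=(P[...,0]>lo[0])&(P[...,0]<lo[1])&(P[...,1]>lo[2])&(P[...,1]<lo[3])&(P[...,2]>lo[4])&(P[...,2]<lo[5])
            q=P[k]; print(nm,np.round(cv2.boxPoints(cv2.minAreaRect((q[:,:2]*1000).astype(np.float32)))).tolist())
E
```

```text
top 720 ((572.5508422851562, 182.80624389648438), (129.3565216064453, 43.23674392700195), 75.39783477783203) [[535.0, 126.0], [577.0, 115.0], [610.0, 240.0], [568.0, 251.0]] -0.004253526219618831 0.029188602399006003
[-0.25108325 -0.9679655 ] -0.06469184656641519 0.06466470649431512 z slope [-0.15738206  0.01130479]
shaker ((608.5194702148438, -59.58299255371094), (240.1875, 222.83319091796875), 78.93341827392578) [[476.0, -156.0], [695.0, -199.0], [741.0, 37.0], [522.0, 80.0]] 0.07114299001599567
tip [[688.0, 136.0], [774.0, 122.0], [793.0, 244.0], [708.0, 258.0]]
tape [[671.0, 129.0], [671.0, 64.0], [732.0, 64.0], [732.0, 129.0]]
scene 506 ((564.4063110351562, 182.87469482421875), (128.325927734375, 76.28282928466797), 78.32056427001953) [[514.0, 128.0], [589.0, 112.0], [615.0, 238.0], [540.0, 253.0]] -0.0017834970799821548 0.024369502747232707
[-0.31227327 -0.94999232] -0.0649552222066186 0.06496844590067025 z slope [-0.11948344  0.00967981]
shaker ((603.7224731445312, -87.88835144042969), (294.2999572753906, 227.872314453125), 78.43130493164062) [[463.0, -209.0], [686.0, -255.0], [745.0, 33.0], [522.0, 79.0]] 0.07078980283419933
```

View pics/crop0.png

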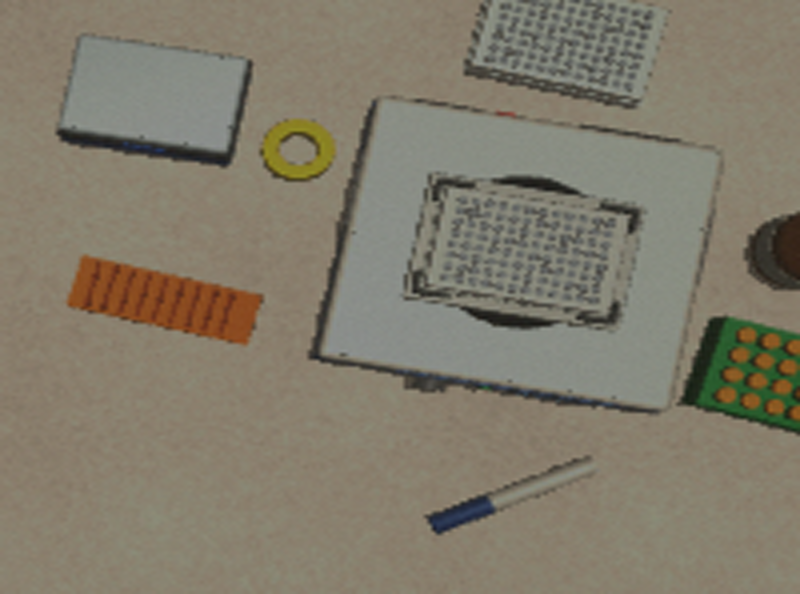

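The crop confirms the wedge, with its back at crop (75,285) and its thin edge at (255,315) facing the shaker's near-left corner. I'll move behind it with the fingers shut.

>>> play_rows(
  commands=[
    {"grip": 1,"x": 0.0437,"y": -0.043},
    {"grip": 1,"x": 0.0437,"y": -0.043},
    {"grip": 1,"x": 0.0437,"y": -0.043},
    {"grip": 1,"x": 0.0437,"y": -0.043},
    {"grip": 1,"x": 0.0437,"y": -0.043},
    {"grip": 1,"x": 0.0437,"y": -0.043},
    {"grip": 1,"x": 0.0437,"y": -0.043},
    {"grip": 1,"x": 0.0437,"y": -0.043},
    {"grip": 1,"x": 0.0437,"y": -0.043},
    {"grip": 1,"x": 0.0437,"y": -0.043},
    {"grip": 1,"x": 0.0437,"y": -0.043},
    {"grip": 1,"x": 0.0437,"y": -0.043},
  ],
  squeeze=40,
)

```text
invalid input at $.commands[0]: expected keys grip, x, y, z, rx, ry, rz
```

>>> play_rows(
  commands=[
    {"x": 0.0437,"y": -0.043,"grip": 1},
    {"x": 0.0437,"y": -0.043,"grip": 1},
    {"x": 0.0437,"y": -0.043,"grip": 1},
    {"rz": -0.171,"grip": 1},
    {"rz": -0.171,"grip": 1},
    {"rz": -0.171,"grip": 1},
    {"rz": -0.171,"grip": 1},
    {"rz": -0.171,"grip": 1},
    {"rz": -0.168,"grip": 1},
    {"grip": 1},
    {"grip": 1},
  ],
)

```text
invalid input at $.commands[0]: expected keys grip, x, y, z, rx, ry, rz
```

All seven keys are required in every row.

>>> play_rows(
  commands=[
    {"grip": 1,"x": 0.0437,"y": -0.043,"z": 0,"rx": 0,"ry": 0,"rz": 0},
    {"grip": 1,"x": 0.0437,"y": -0.043,"z": 0,"rx": 0,"ry": 0,"rz": 0},
    {"grip": 1,"x": 0.0437,"y": -0.043,"z": 0,"rx": 0,"ry": 0,"rz": 0},
    {"grip": 1,"x": 0.0437,"y": -0.043,"z": 0,"rx": 0,"ry": 0,"rz": 0},
    {"grip": 1,"x": 0.0437,"y": -0.043,"z": 0,"rx": 0,"ry": 0,"rz": 0},
    {"grip": 1,"x": 0.0437,"y": -0.043,"z": 0,"rx": 0,"ry": 0,"rz": 0},
    {"grip": 1,"x": 0.0437,"y": -0.043,"z": 0,"rx": 0,"ry": 0,"rz": 0},
    {"grip": 1,"x": 0.0437,"y": -0.043,"z": 0,"rx": 0,"ry": 0,"rz": 0},
    {"grip": 1,"x": 0.0437,"y": -0.043,"z": 0,"rx": 0,"ry": 0,"rz": 0},
    {"grip": 1,"x": 0.0437,"y": -0.043,"z": 0,"rx": 0,"ry": 0,"rz": 0},
    {"grip": 1,"x": 0.0437,"y": -0.043,"z": 0,"rx": 0,"ry": 0,"rz": 0},
    {"grip": 1,"x": 0.0437,"y": -0.043,"z": 0,"rx": 0,"ry": 0,"rz": 0},
  ],
  squeeze=40,
)

```text
time_s: 2.5
position: [0.5124, 0.1219, 0.2455]
tool_rot: [[0.957, 0.291, 0.001], [0.291, -0.957, -0.0], [0.001, 0.0, -1.0]]
ft_force: [1.0, -1.1, 0.9]
grip_width: -0.0002
```

>>> play_rows(
  commands=[
    {"grip": 1,"x": 0.0437,"y": -0.043,"z": 0,"rx": 0,"ry": 0,"rz": 0},
    {"grip": 1,"x": 0.0437,"y": -0.043,"z": 0,"rx": 0,"ry": 0,"rz": 0},
    {"grip": 1,"x": 0.0437,"y": -0.043,"z": 0,"rx": 0,"ry": 0,"rz": 0},
    {"grip": 1,"x": 0,"y": 0,"z": 0,"rx": 0,"ry": 0,"rz": -0.171},
    {"grip": 1,"x": 0,"y": 0,"z": 0,"rx": 0,"ry": 0,"rz": -0.171},
    {"grip": 1,"x": 0,"y": 0,"z": 0,"rx": 0,"ry": 0,"rz": -0.171},
    {"grip": 1,"x": 0,"y": 0,"z": 0,"rx": 0,"ry": 0,"rz": -0.171},
    {"grip": 1,"x": 0,"y": 0,"z": 0,"rx": 0,"ry": 0,"rz": -0.171},
    {"grip": 1,"x": 0,"y": 0,"z": 0,"rx": 0,"ry": 0,"rz": -0.168},
    {"grip": 1,"x": 0,"y": 0,"z": 0,"rx": 0,"ry": 0,"rz": 0},
  ],
)

```text
time_s: 3.75
position: [0.5996, 0.2814, 0.2452]
tool_rot: [[0.252, 0.968, -0.0], [0.968, -0.252, -0.0], [-0.0, -0.0, -1.0]]
ft_force: [-0.6, 0.4, 0.5]
grip_width: 0.0002
```

```bash
python3 - <<'E'
from h import *
s=env.observe(); print({k:np.round(v,4).tolist() for k,v in s.items()})
d=optics.get_image("top"); P=cloud(d); hsv=cv2.cvtColor(d["color"],cv2.COLOR_BGR2HSV)
cv2.imwrite("pics/top1.png",d["color"]); cv2.imwrite("pics/wrist1.png",optics.get_image("wrist")["color"])
E
```

```text
{'time_s': 3.75, 'q': [14.9204, 33.5983, 54.085, 0.0009, 92.3246, 29.5018], 'qvel': [0.0092, 0.0002, 0.0909, -0.0073, 0.0411, 4.3154], 'joint_efforts': [0.0052, -56.6194, -24.3087, 0.0002, 0.0012, -0.9572], 'position': [0.5996, 0.2814, 0.2452], 'tool_rot': [[0.2518, 0.9678, -0.0001], [0.9678, -0.2518, -0.0], [-0.0001, -0.0001, -1.0]], 'ft_force': [-0.566, 0.3553, 0.5055], 'wrist_torque': [0.0155, 0.0018, -0.0372], 'grip_width': 0.0002}
```

View pics/wrist1.png

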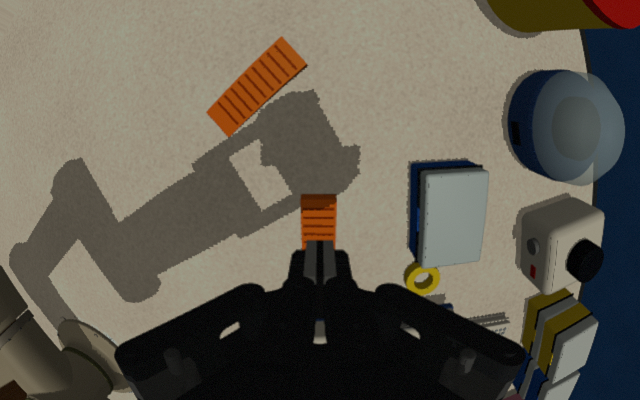

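The wrist view shows the wedge at (318,195–250) in line with the shut fingers at (319,245). Descending behind it.

>>> play_rows(
  commands=[
    {"grip": 1,"x": 0,"y": 0,"z": 0.05,"rx": 0,"ry": 0,"rz": 0},
    {"grip": 1,"x": 0,"y": 0,"z": 0.05,"rx": 0,"ry": 0,"rz": 0},
    {"grip": 1,"x": 0,"y": 0,"z": 0.05,"rx": 0,"ry": 0,"rz": 0},
    {"grip": 1,"x": 0,"y": 0,"z": 0.04,"rx": 0,"ry": 0,"rz": 0},
    {"grip": 1,"x": 0,"y": 0,"z": 0.02,"rx": 0,"ry": 0,"rz": 0},
    {"grip": 1,"x": 0,"y": 0,"z": 0.005,"rx": 0,"ry": 0,"rz": 0},
    {"grip": 1,"x": 0,"y": 0,"z": 0.005,"rx": 0,"ry": 0,"rz": 0},
    {"grip": 1,"x": 0,"y": 0,"z": 0.005,"rx": 0,"ry": 0,"rz": 0},
    {"grip": 1,"x": 0,"y": 0,"z": 0,"rx": 0,"ry": 0,"rz": 0},
  ],
)

```text
time_s: 4.97
position: [0.5997, 0.2814, 0.0205]
tool_rot: [[0.251, 0.968, 0.0], [0.968, -0.251, 0.0], [0.0, 0.0, -1.0]]
ft_force: [0.4, 0.1, 0.2]
grip_width: -0.0002
```

>>> play_rows(
  commands=[
    {"grip": 1,"x": 0,"y": -0.002,"z": 0,"rx": 0,"ry": 0,"rz": -0.023},
    {"grip": 1,"x": -0.01,"y": 0,"z": 0,"rx": 0,"ry": 0,"rz": 0},
    {"grip": 1,"x": -0.006,"y": 0,"z": 0,"rx": 0,"ry": 0,"rz": 0},
    {"grip": 1,"x": -0.004,"y": 0,"z": 0,"rx": 0,"ry": 0,"rz": 0},
    {"grip": 1,"x": -0.004,"y": 0,"z": 0,"rx": 0,"ry": 0,"rz": 0},
    {"grip": 1,"x": -0.004,"y": 0,"z": 0,"rx": 0,"ry": 0,"rz": 0},
    {"grip": 1,"x": -0.005,"y": 0,"z": 0,"rx": 0,"ry": 0,"rz": 0},
    {"grip": 1,"x": -0.005,"y": 0,"z": 0,"rx": 0,"ry": 0,"rz": 0},
    {"grip": 1,"x": -0.005,"y": 0,"z": 0,"rx": 0,"ry": 0,"rz": 0},
    {"grip": 1,"x": -0.005,"y": 0,"z": 0,"rx": 0,"ry": 0,"rz": 0},
  ],
)

```text
time_s: 6.22
position: [0.5867, 0.2348, 0.0204]
tool_rot: [[0.228, 0.974, 0.0], [0.974, -0.228, 0.0], [0.0, 0.0, -1.0]]
ft_force: [0.7, 0.6, 0.3]
grip_width: 0.0001
```

```bash
cat >> h.py <<'E'
def wedge(n):
    d=optics.get_image("top"); P=cloud(d); hsv=cv2.cvtColor(d["color"],cv2.COLOR_BGR2HSV)
    m=(hsv[...,0]<16)&(hsv[...,1]>150)&(P[...,0]>.48)&(P[...,0]<.65)&(P[...,1]>.0)&(P[...,1]<.3)&(P[...,2]<.05)
    q=P[m]; rc=cv2.minAreaRect((q[:,:2]*1000).astype(np.float32)); print(m.sum(),rc,np.round(cv2.boxPoints(rc)).tolist())
    m2=(abs(P[...,2]-.072)<.006)&(P[...,0]>.4)&(P[...,0]<.8)&(P[...,1]>-.25)&(P[...,1]<.1)
    m2=cv2.morphologyEx(m2.astype(np.uint8),cv2.MORPH_OPEN,np.ones((3,3)))>0
    q=P[m2]; rc=cv2.minAreaRect((q[:,:2]*1000).astype(np.float32)); print("shaker",rc)
    cv2.imwrite(f"pics/{n}.png",cv2.resize(d["color"][120:300,270:470],None,fx=4,fy=3.3,interpolation=cv2.INTER_CUBIC)[:600])
    s=cv2.imwrite(f"pics/{n}s.png",cv2.resize(optics.get_image("scene")["color"][150:270,190:390],None,fx=4,fy=4,interpolation=cv2.INTER_CUBIC))
    s=env.observe(); print({k:np.round(s[k],4).tolist() for k in ["time_s","position","ft_force"]})
E
python3 -c "
from h import *
wedge('p2')"
```

```text
446 ((567.1519165039062, 154.1086883544922), (116.15480041503906, 43.63737869262695), 76.43626403808594) [[532.0, 103.0], [575.0, 93.0], [602.0, 205.0], [560.0, 216.0]]
shaker ((608.606689453125, -59.4002685546875), (239.65374755859375, 222.50782775878906), 79.3061752319336)
{'time_s': 6.325, 'position': [0.5866, 0.2346, 0.0203], 'ft_force': [0.3554, 1.2994, -0.6742]}
```

View pics/p2.png

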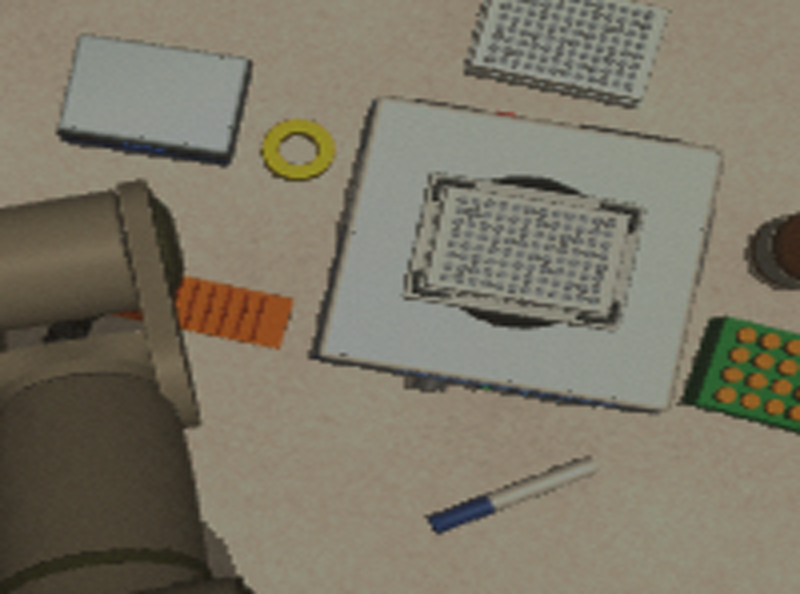

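View pics/p2s.png

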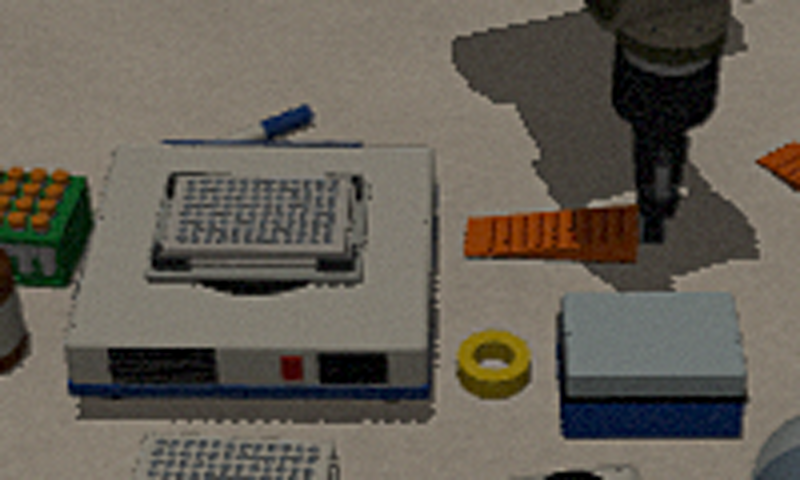

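The wedge is moving straight, about 49 mm from tip to foot axis. I'll push on, staying short of the earliest possible contact.

>>> play_rows(
  commands=[
    {"grip": 1,"x": -0.005,"y": 0,"z": 0,"rx": 0,"ry": 0,"rz": 0},
    {"grip": 1,"x": -0.005,"y": 0,"z": 0,"rx": 0,"ry": 0,"rz": 0},
    {"grip": 1,"x": -0.005,"y": 0,"z": 0,"rx": 0,"ry": 0,"rz": 0},
    {"grip": 1,"x": -0.005,"y": 0,"z": 0,"rx": 0,"ry": 0,"rz": 0},
    {"grip": 1,"x": -0.005,"y": 0,"z": 0,"rx": 0,"ry": 0,"rz": 0},
    {"grip": 1,"x": -0.005,"y": 0,"z": 0,"rx": 0,"ry": 0,"rz": 0},
    {"grip": 1,"x": -0.005,"y": 0,"z": 0,"rx": 0,"ry": 0,"rz": 0},
    {"grip": 1,"x": -0.005,"y": 0,"z": 0,"rx": 0,"ry": 0,"rz": 0},
    {"grip": 1,"x": -0.005,"y": 0,"z": 0,"rx": 0,"ry": 0,"rz": 0},
    {"grip": 1,"x": -0.005,"y": 0,"z": 0,"rx": 0,"ry": 0,"rz": 0},
    {"grip": 1,"x": -0.002,"y": 0,"z": 0,"rx": 0,"ry": 0,"rz": 0},
  ],
)

```text
time_s: 7.7
position: [0.5748, 0.1842, 0.0203]
tool_rot: [[0.228, 0.974, -0.0], [0.974, -0.228, -0.0], [-0.0, -0.0, -1.0]]
ft_force: [-0.1, 0.8, 0.2]
grip_width: -0.0002
```

>>> play_rows(
  commands=[
    {"grip": 1,"x": -0.002,"y": 0,"z": 0,"rx": 0,"ry": 0,"rz": 0},
    {"grip": 1,"x": -0.002,"y": 0,"z": 0,"rx": 0,"ry": 0,"rz": 0},
  ],
)

```text
time_s: 7.95
position: [0.574, 0.1806, 0.0203]
tool_rot: [[0.228, 0.974, 0.0], [0.974, -0.228, 0.0], [0.0, 0.0, -1.0]]
ft_force: [0.6, 0.1, -0.1]
grip_width: -0.0002
```

>>> play_rows(
  commands=[
    {"grip": 1,"x": -0.0015,"y": 0,"z": 0,"rx": 0,"ry": 0,"rz": 0},
    {"grip": 1,"x": -0.0015,"y": 0,"z": 0,"rx": 0,"ry": 0,"rz": 0},
  ],
)

```text
time_s: 8.2
position: [0.5733, 0.1776, 0.0203]
tool_rot: [[0.228, 0.974, -0.0], [0.974, -0.228, 0.0], [0.0, -0.0, -1.0]]
ft_force: [-0.3, 0.3, 1.1]
grip_width: 0.0001
```

>>> play_rows(
  commands=[
    {"grip": 1,"x": -0.001,"y": 0,"z": 0,"rx": 0,"ry": 0,"rz": 0},
    {"grip": 1,"x": -0.001,"y": 0,"z": 0,"rx": 0,"ry": 0,"rz": 0},
  ],
)

```text
time_s: 8.45
position: [0.5728, 0.1757, 0.0203]
tool_rot: [[0.228, 0.974, 0.0], [0.974, -0.228, 0.0], [0.0, 0.0, -1.0]]
ft_force: [-0.7, 1.0, 1.0]
grip_width: -0.0003
```

>>> play_rows(
  commands=[
    {"grip": 1,"x": -0.001,"y": 0,"z": 0,"rx": 0,"ry": 0,"rz": 0},
    {"grip": 1,"x": -0.001,"y": 0,"z": 0,"rx": 0,"ry": 0,"rz": 0},
  ],
)

```text
time_s: 8.7
position: [0.5724, 0.1738, 0.0203]
tool_rot: [[0.228, 0.974, 0.0], [0.974, -0.228, 0.0], [0.0, -0.0, -1.0]]
ft_force: [-0.2, 1.5, -0.4]
grip_width: 0.0004
```

>>> play_rows(
  commands=[
    {"grip": 1,"x": -0.001,"y": 0,"z": 0,"rx": 0,"ry": 0,"rz": 0},
    {"grip": 1,"x": -0.001,"y": 0,"z": 0,"rx": 0,"ry": 0,"rz": 0},
  ],
)

```text
time_s: 8.95
position: [0.5719, 0.1718, 0.0203]
tool_rot: [[0.228, 0.974, 0.0], [0.974, -0.228, -0.0], [0.0, 0.0, -1.0]]
ft_force: [0.1, 0.8, 0.7]
grip_width: -0.0002
```

```bash
python3 -c "
from h import *
wedge('p3')"
```

```text
129 ((555.1880493164062, 99.27494812011719), (50.114017486572266, 43.677391052246094), 75.08772277832031) [[528.0, 81.0], [570.0, 69.0], [583.0, 118.0], [541.0, 129.0]]
shaker ((608.910888671875, -58.818145751953125), (240.56460571289062, 223.1761932373047), 79.3019790649414)
{'time_s': 9.05, 'position': [0.5719, 0.1717, 0.0203], 'ft_force': [0.7152, 0.2203, -0.0387]}
```

>>> play_rows(
  commands=[
    {"grip": 1,"x": -0.001,"y": 0,"z": 0,"rx": 0,"ry": 0,"rz": 0},
    {"grip": 1,"x": -0.001,"y": 0,"z": 0,"rx": 0,"ry": 0,"rz": 0},
    {"grip": 1,"x": -0.001,"y": 0,"z": 0,"rx": 0,"ry": 0,"rz": 0},
  ],
)

```text
time_s: 9.43
position: [0.5712, 0.1689, 0.0203]
tool_rot: [[0.228, 0.974, -0.0], [0.974, -0.228, -0.0], [-0.0, -0.0, -1.0]]
ft_force: [0.4, 1.8, 0.2]
grip_width: 0.0
```

>>> play_rows(
  commands=[
    {"grip": 1,"x": -0.001,"y": 0,"z": 0,"rx": 0,"ry": 0,"rz": 0},
    {"grip": 1,"x": -0.001,"y": 0,"z": 0,"rx": 0,"ry": 0,"rz": 0},
  ],
)

```text
time_s: 9.68
position: [0.5708, 0.1669, 0.0203]
tool_rot: [[0.228, 0.974, -0.0], [0.974, -0.228, 0.0], [0.0, -0.0, -1.0]]
ft_force: [0.6, 0.6, -0.3]
grip_width: -0.0002
```

>>> play_rows(
  commands=[
    {"grip": 1,"x": -0.001,"y": 0,"z": 0,"rx": 0,"ry": 0,"rz": 0},
    {"grip": 1,"x": -0.001,"y": 0,"z": 0,"rx": 0,"ry": 0,"rz": 0},
  ],
)

```text
time_s: 9.93
position: [0.5703, 0.165, 0.0203]
tool_rot: [[0.228, 0.974, -0.0], [0.974, -0.228, 0.0], [-0.0, -0.0, -1.0]]
ft_force: [0.2, 0.2, -0.4]
grip_width: -0.0001
```

>>> play_rows(
  commands=[
    {"grip": 1,"x": -0.001,"y": 0,"z": 0,"rx": 0,"ry": 0,"rz": 0},
    {"grip": 1,"x": -0.001,"y": 0,"z": 0,"rx": 0,"ry": 0,"rz": 0},
  ],
)

```text
time_s: 10.18
position: [0.5699, 0.163, 0.0203]
tool_rot: [[0.228, 0.974, 0.0], [0.974, -0.228, -0.0], [-0.0, 0.0, -1.0]]
ft_force: [-0.3, 0.1, 0.0]
grip_width: 0.0
```

>>> play_rows(
  commands=[
    {"grip": 1,"x": -0.001,"y": 0,"z": 0,"rx": 0,"ry": 0,"rz": 0},
    {"grip": 1,"x": -0.001,"y": 0,"z": 0,"rx": 0,"ry": 0,"rz": 0},
  ],
)

```text
time_s: 10.42
position: [0.5694, 0.1611, 0.0203]
tool_rot: [[0.228, 0.974, -0.0], [0.974, -0.228, -0.0], [-0.0, 0.0, -1.0]]
ft_force: [0.1, -0.2, -0.5]
grip_width: 0.0003
```

>>> play_rows(
  commands=[
    {"grip": 1,"x": -0.001,"y": 0,"z": 0,"rx": 0,"ry": 0,"rz": 0},
    {"grip": 1,"x": -0.001,"y": 0,"z": 0,"rx": 0,"ry": 0,"rz": 0},
  ],
)

```text
time_s: 10.68
position: [0.5689, 0.1591, 0.0203]
tool_rot: [[0.228, 0.974, -0.0], [0.974, -0.228, -0.0], [-0.0, -0.0, -1.0]]
ft_force: [-0.0, 0.0, 0.1]
grip_width: 0.0001
```

>>> play_rows(
  commands=[
    {"grip": 1,"x": -0.001,"y": 0,"z": 0,"rx": 0,"ry": 0,"rz": 0},
    {"grip": 1,"x": -0.001,"y": 0,"z": 0,"rx": 0,"ry": 0,"rz": 0},
  ],
)

```text
time_s: 10.92
position: [0.5685, 0.1572, 0.0203]
tool_rot: [[0.228, 0.974, 0.0], [0.974, -0.228, 0.0], [0.0, 0.0, -1.0]]
ft_force: [0.5, 1.8, -0.7]
grip_width: 0.0001
```

```bash
python3 -c "
from h import *
wedge('p4')"
```

```text
26 ((543.4395141601562, 83.48629760742188), (23.059114456176758, 49.581180572509766), 42.657508850097656) [[518.0, 94.0], [552.0, 57.0], [569.0, 73.0], [535.0, 110.0]]
shaker ((608.4993286132812, -60.447479248046875), (240.38265991210938, 222.7635955810547), 79.40923309326172)
{'time_s': 11.025, 'position': [0.5685, 0.1571, 0.0203], 'ft_force': [-0.2211, 0.0775, 0.5672]}
```

View pics/p4s.png

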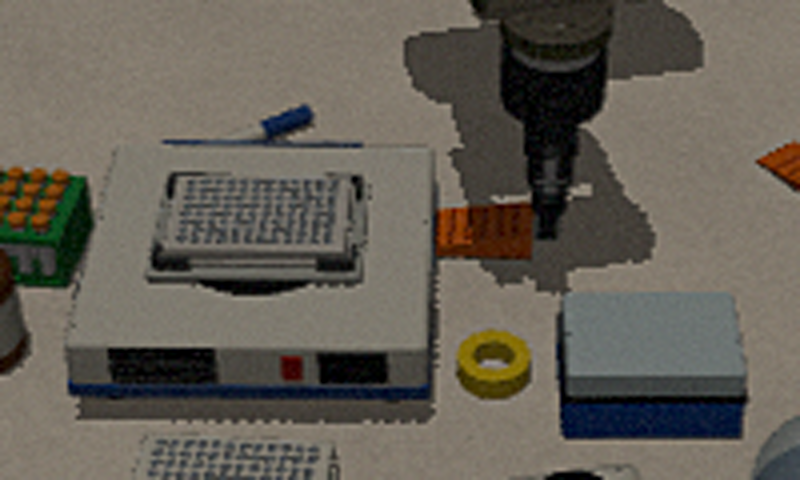

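The wedge's front is under the skirt (crop 435–535, 205–260) and the fingers are behind it. No hard stop yet, so I'll keep going.

>>> play_rows(
  commands=[
    {"grip": 1,"x": -0.001,"y": 0,"z": 0,"rx": 0,"ry": 0,"rz": 0},
    {"grip": 1,"x": -0.001,"y": 0,"z": 0,"rx": 0,"ry": 0,"rz": 0},
  ],
)

```text
time_s: 11.28
position: [0.5681, 0.1555, 0.0204]
tool_rot: [[0.228, 0.974, 0.0], [0.974, -0.228, 0.0], [0.001, 0.0, -1.0]]
ft_force: [0.5, 3.3, -0.6]
grip_width: 0.0003
```

>>> play_rows(
  commands=[
    {"grip": 1,"x": -0.0005,"y": 0,"z": 0,"rx": 0,"ry": 0,"rz": 0},
    {"grip": 1,"x": 0,"y": 0,"z": 0,"rx": 0,"ry": 0,"rz": 0},
  ],
)

```text
time_s: 11.52
position: [0.568, 0.1549, 0.0204]
tool_rot: [[0.228, 0.974, 0.0], [0.974, -0.228, 0.0], [0.0, 0.0, -1.0]]
ft_force: [-0.5, 2.8, -0.3]
grip_width: -0.0
```

>>> play_rows(
  commands=[
    {"grip": 1,"x": -0.0005,"y": 0,"z": 0,"rx": 0,"ry": 0,"rz": 0},
    {"grip": 1,"x": 0,"y": 0,"z": 0,"rx": 0,"ry": 0,"rz": 0},
  ],
)

```text
time_s: 11.78
position: [0.5679, 0.1544, 0.0204]
tool_rot: [[0.228, 0.974, 0.0], [0.974, -0.228, 0.0], [0.0, 0.0, -1.0]]
ft_force: [1.1, 3.4, -0.1]
grip_width: -0.0006
```

>>> play_rows(
  commands=[
    {"grip": 1,"x": -0.001,"y": 0,"z": 0,"rx": 0,"ry": 0,"rz": 0},
    {"grip": 1,"x": 0,"y": 0,"z": 0,"rx": 0,"ry": 0,"rz": 0},
  ],
)

```text
time_s: 12.02
position: [0.5676, 0.1534, 0.0204]
tool_rot: [[0.228, 0.974, 0.0], [0.974, -0.228, 0.0], [0.0, 0.0, -1.0]]
ft_force: [0.4, 4.1, -0.9]
grip_width: 0.0002
```

```bash
python3 -c "
from h import *
wedge('p5')"
```

```text
4 ((542.11767578125, 89.00333404541016), (3.39633846282959, 32.701759338378906), 30.92941665649414) [[532.0, 102.0], [549.0, 74.0], [552.0, 76.0], [535.0, 104.0]]
shaker ((608.2803955078125, -59.031097412109375), (241.50570678710938, 221.8129119873047), 79.5876235961914)
{'time_s': 12.125, 'position': [0.5676, 0.1534, 0.0204], 'ft_force': [2.0808, 3.8612, -0.7628]}
```

>>> play_rows(
  commands=[
    {"grip": 1,"x": -0.001,"y": 0,"z": 0,"rx": 0,"ry": 0,"rz": 0},
    {"grip": 1,"x": 0,"y": 0,"z": 0,"rx": 0,"ry": 0,"rz": 0},
    {"grip": 1,"x": 0,"y": 0,"z": 0,"rx": 0,"ry": 0,"rz": 0},
  ],
)

```text
time_s: 12.5
position: [0.5674, 0.1525, 0.0203]
tool_rot: [[0.228, 0.974, 0.0], [0.974, -0.228, 0.0], [0.0, 0.0, -1.0]]
ft_force: [1.3, 4.9, -0.7]
grip_width: 0.0003
```

Snug at about 5 N. I'll back off, lift, and go above the press spot to test it.

>>> play_rows(
  commands=[
    {"grip": 1,"x": 0.01,"y": 0,"z": 0,"rx": 0,"ry": 0,"rz": 0},
    {"grip": 1,"x": 0,"y": 0,"z": -0.055,"rx": 0,"ry": 0,"rz": 0},
    {"grip": 1,"x": 0,"y": 0,"z": -0.055,"rx": 0,"ry": 0,"rz": 0},
    {"grip": 1,"x": -0.028,"y": 0,"z": 0,"rx": 0,"ry": 0,"rz": 0},
    {"grip": 1,"x": -0.028,"y": 0,"z": 0,"rx": 0,"ry": 0,"rz": 0},
    {"grip": 1,"x": -0.028,"y": 0,"z": 0,"rx": 0,"ry": 0,"rz": 0},
    {"grip": 1,"x": -0.028,"y": 0,"z": 0,"rx": 0,"ry": 0,"rz": 0},
    {"grip": 1,"x": 0,"y": 0,"z": 0.02,"rx": 0,"ry": 0,"rz": 0},
    {"grip": 1,"x": 0,"y": 0,"z": 0.015,"rx": 0,"ry": 0,"rz": 0},
    {"grip": 1,"x": 0,"y": 0,"z": 0,"rx": 0,"ry": 0,"rz": 0},
  ],
)

```text
time_s: 13.75
position: [0.5436, 0.0534, 0.0943]
tool_rot: [[0.227, 0.974, -0.003], [0.974, -0.227, -0.0], [-0.001, -0.003, -1.0]]
ft_force: [0.8, 0.2, 0.2]
grip_width: -0.0002
```

```bash
python3 -c "
from h import *
wedge('p6')"
```

```text
116 ((562.5121459960938, 131.5579833984375), (21.363122940063477, 43.97467041015625), 82.86157989501953) [[539.0, 124.0], [583.0, 118.0], [586.0, 139.0], [542.0, 145.0]]
shaker ((608.5061645507812, -60.04896545410156), (240.7303466796875, 222.52224731445312), 79.34398651123047)
{'time_s': 13.85, 'position': [0.5443, 0.0534, 0.0955], 'ft_force': [0.4875, 0.0386, 0.7114]}
```

View pics/p6s.png

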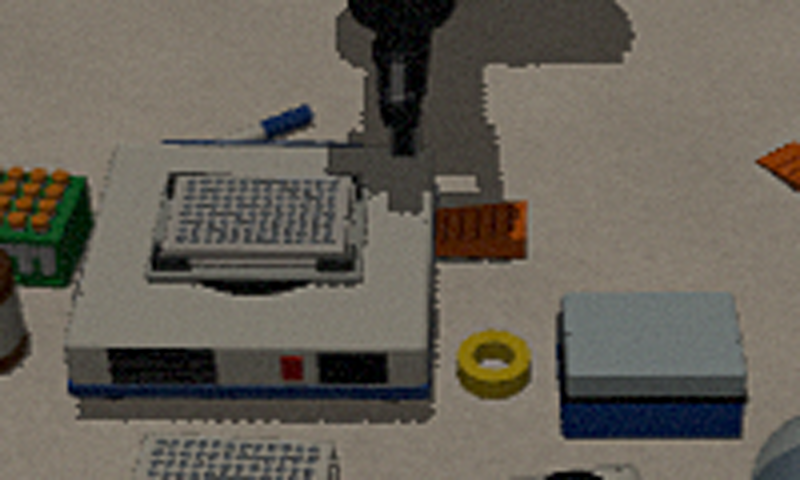

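The fingers are over the front-left corner (crop 403,150) and the wedge has stayed put. Pressing slowly.

>>> play_rows(
  commands=[
    {"grip": 1,"x": 0,"y": 0,"z": 0.004,"rx": 0,"ry": 0,"rz": 0},
    {"grip": 1,"x": 0,"y": 0,"z": 0.003,"rx": 0,"ry": 0,"rz": 0},
    {"grip": 1,"x": 0,"y": 0,"z": 0,"rx": 0,"ry": 0,"rz": 0},
  ],
)

```text
time_s: 14.22
position: [0.544, 0.0531, 0.0882]
tool_rot: [[0.228, 0.974, -0.0], [0.974, -0.228, -0.0], [-0.0, -0.0, -1.0]]
ft_force: [0.4, -0.2, -0.5]
grip_width: -0.0004
```

>>> play_rows(
  commands=[
    {"grip": 1,"x": 0,"y": 0,"z": 0.001,"rx": 0,"ry": 0,"rz": 0},
    {"grip": 1,"x": 0,"y": 0,"z": 0,"rx": 0,"ry": 0,"rz": 0},
  ],
)

```text
time_s: 14.48
position: [0.5441, 0.053, 0.0873]
tool_rot: [[0.228, 0.974, -0.0], [0.974, -0.228, -0.0], [-0.0, -0.0, -1.0]]
ft_force: [-0.3, 0.1, -0.1]
grip_width: 0.0003
```

>>> play_rows(
  commands=[
    {"grip": 1,"x": 0,"y": 0,"z": 0.0005,"rx": 0,"ry": 0,"rz": 0},
    {"grip": 1,"x": 0,"y": 0,"z": 0,"rx": 0,"ry": 0,"rz": 0},
  ],
)

```text
time_s: 14.72
position: [0.5441, 0.053, 0.0868]
tool_rot: [[0.228, 0.974, 0.0], [0.974, -0.228, -0.0], [-0.0, 0.0, -1.0]]
ft_force: [-0.7, 0.2, -0.7]
grip_width: -0.0005
```

>>> play_rows(
  commands=[
    {"grip": 1,"x": 0,"y": 0,"z": 0.0005,"rx": 0,"ry": 0,"rz": 0},
    {"grip": 1,"x": 0,"y": 0,"z": 0,"rx": 0,"ry": 0,"rz": 0},
  ],
)

```text
time_s: 14.98
position: [0.5441, 0.0531, 0.0863]
tool_rot: [[0.228, 0.974, -0.0], [0.974, -0.228, 0.0], [-0.0, -0.0, -1.0]]
ft_force: [-0.2, 0.7, -0.1]
grip_width: -0.0001
```

>>> play_rows(
  commands=[
    {"grip": 1,"x": 0,"y": 0,"z": 0.0005,"rx": 0,"ry": 0,"rz": 0},
    {"grip": 1,"x": 0,"y": 0,"z": 0,"rx": 0,"ry": 0,"rz": 0},
  ],
)

```text
time_s: 15.22
position: [0.5441, 0.0531, 0.0858]
tool_rot: [[0.228, 0.974, -0.0], [0.974, -0.228, -0.0], [-0.0, -0.0, -1.0]]
ft_force: [-0.1, 1.0, -0.1]
grip_width: 0.0003
```

>>> play_rows(
  commands=[
    {"grip": 1,"x": 0,"y": 0,"z": 0.0005,"rx": 0,"ry": 0,"rz": 0},
    {"grip": 1,"x": 0,"y": 0,"z": 0,"rx": 0,"ry": 0,"rz": 0},
  ],
)

```text
time_s: 15.48
position: [0.5441, 0.0531, 0.0855]
tool_rot: [[0.228, 0.974, 0.0], [0.974, -0.228, 0.0], [0.0, 0.0, -1.0]]
ft_force: [-1.5, -0.7, 1.3]
grip_width: 0.0003
```

>>> play_rows(
  commands=[
    {"grip": 1,"x": 0,"y": 0,"z": 0.0005,"rx": 0,"ry": 0,"rz": 0},
    {"grip": 1,"x": 0,"y": 0,"z": 0,"rx": 0,"ry": 0,"rz": 0},
  ],
)

```text
time_s: 15.72
position: [0.5442, 0.0531, 0.0854]
tool_rot: [[0.228, 0.974, 0.0], [0.974, -0.228, -0.0], [0.0, 0.001, -1.0]]
ft_force: [-1.8, 0.4, 6.2]
grip_width: -0.0001
```

>>> play_rows(
  commands=[
    {"grip": 1,"x": 0,"y": 0,"z": 0.0004,"rx": 0,"ry": 0,"rz": 0},
    {"grip": 1,"x": 0,"y": 0,"z": 0,"rx": 0,"ry": 0,"rz": 0},
    {"grip": 1,"x": 0,"y": 0,"z": 0,"rx": 0,"ry": 0,"rz": 0},
  ],
)

```text
time_s: 16.1
position: [0.5442, 0.0531, 0.0853]
tool_rot: [[0.228, 0.974, 0.001], [0.974, -0.228, -0.0], [0.0, 0.001, -1.0]]
ft_force: [-2.9, -0.8, 9.5]
grip_width: 0.0001
```

```bash
cat > t.py <<'E'
from h import *
F=[]
for i in range(4):
    d=optics.get_image("top"); F.append(env.observe()["ft_force"])
    P=cloud(d)
    # tilt: fit plane to the bare top near 72 mm
    m=(abs(P[...,2]-.072)<.005); m=cv2.erode(m.astype(np.uint8),np.ones((5,5)))>0
    m&=(P[...,0]>.45)&(P[...,0]<.77)&(P[...,1]>-.21)&(P[...,1]<.09)
    q=P[m]; A=np.c_[q[:,:2]-[.6085,-.0597],np.ones(len(q))]; c=np.linalg.lstsq(A,q[:,2],rcond=None)[0]
    print(np.round(np.degrees(c[:2]),2),c[2],m.sum(), "corner rel. mm",1000*c[:2]@[-.065,.11])
print(np.mean(F,0), env.observe()["position"],env.observe()["time_s"])
E
python3 t.py; python3 -c "
from h import *
wedge('p7')"
```

```text
[ 0.19 -0.11] 0.07134443265397059 335 corner rel. mm -0.4257936083740671
[-0.03 -0.14] 0.07149760804690762 424 corner rel. mm -0.23891987187043154
[0.1 0. ] 0.07167399265989684 463 corner rel. mm -0.10689874137123859
[0.   0.04] 0.07157237667541824 283 corner rel. mm 0.07750333793189501
[-3.28940992  0.51747045  9.35118864] [0.54418264 0.05309759 0.08531135] 16.3
115 ((562.4655151367188, 131.3004608154297), (21.578079223632812, 43.90339279174805), 81.87786102294922) [[539.0, 124.0], [583.0, 118.0], [586.0, 139.0], [542.0, 145.0]]
shaker ((608.3753051757812, -59.47337341308594), (239.01583862304688, 222.1688995361328), 79.38690185546875)
{'time_s': 16.4, 'position': [0.5442, 0.0531, 0.0853], 'ft_force': [-2.1272, -0.2529, 10.009]}
```

View pics/p7s.png

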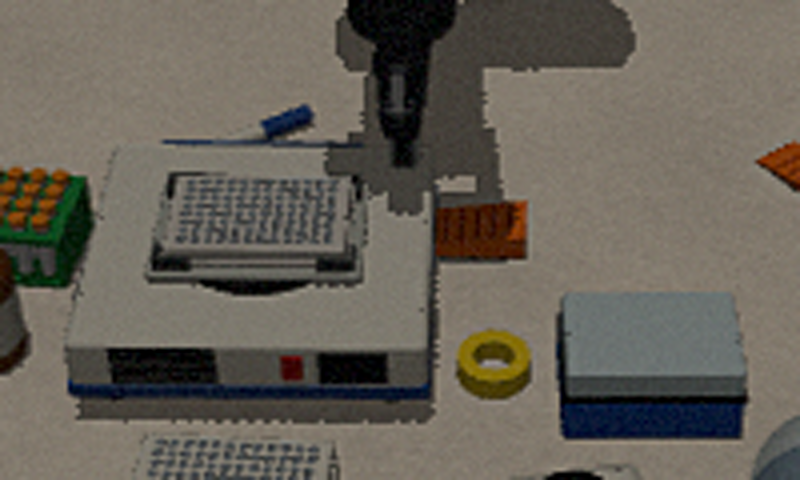

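The corner is firm: the press spot gave only about 0.2 mm at 9.5 N, and the plane fits show it level. Handing in while still pressing.

```bash
python3 -c "
from h import *
print(env.observe()['ft_force']); print(order.close_job())"
```

```text
[-2.12724058 -0.25285942 10.0089894 ]
the job is handed in; nothing more can be done
None
```

I pushed the orange wedge nearest the robot's base, thin edge first, under the shaker's front left foot. I stopped when the push reached about 5 N, then pressed on the top over that foot and handed the job in at about 16.4 s, still pressing. No verdict was reported.

**Last checks**
- **Press:** the force was about 9.5–10 N downward, about 3 mm from where I measured the spot to be.
- **Give:** the corner went down only about 0.2 mm, so no further push was needed.
- **Level:** four plane fits of the top put the corner between 0.4 mm low and 0.1 mm high. That is within the 1.1 mm limit, though the scatter is mostly camera noise.
- **Other things:** the wedge did not move under the press. The shaker stayed within about 1–2 mm of its starting place, which is as fine as I could measure. The pictures show nothing else moved.

**What didn't fit**
- **No hard stop:** the wedge did not stop hard as described. The push rose gradually from about 3 to 5 N over the last 4 mm, so I judged snugness from that and from the press test.
- **Sideways force:** the press also carried about 2–3 N sideways.
- **Load on the wedge:** I did not measure it directly, only inferred it from the firm corner.

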